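# Clamp a glued mosaic tile in its gluing jig with the winged knob

### The job

The freshly glued mosaic tile lies askew on the gluing jig: slide it fully home into the corner, flat against both the back fence and the side stop, and then turn the winged knob clockwise until the clamp's sprung foot holds the tile firmly. Do not overtighten, which would crack the mosaic, and leave the bowl, the little frames and the nippers where they are.

Things in the scene. Friction and masses are not known exactly. Their poses are not given: they have to be found in the camera images.
- jig: Fixed plywood gluing jig. Origin: on the bench under the jig; x towards the low back fence, y towards the tall side board, z up. Base board x -120 to 120, y -170 to 140 mm, top at z = 18. Back fence: face that the tile meets at x = 100, y -120 to 30, top at z = 40. Low side stop: face that the tile meets at y = 30, x 30 to 90, 12 mm thick, top at z = 30.
- cheek (a point): Top edge of the jig's tall side board beside the knob, on its inner face, level with the knob's axis along the jig's x. The inner face is 45 mm from the knob's axis, at y = 125 mm in the jig's axes; the board spans x -35 to 115 there, is 14 mm thick and its top is at z = 112 mm.
- seat (a point): Point fixed to the jig (x = 55, y = -15, z = 26 mm in the jig's axes): where the tile's centre is when the tile is home against both the fence and the stop; same axes as the jig. The foot of the clamp is right above it.
- tile_mid (a point): Centre of the loose tile: a square dark wooden frame with a mosaic of small stones, 90 x 90 x 16 mm, about 0.25 kg, lying flat on the base board; its axes are along its sides, z up. Friction on the board about 1 to 3 N.
- knob (a joint): Angle of the winged knob in rad; grows clockwise seen from above, which tightens: strap, knob and foot go down 5 mm per rad (a steep thread). It stays where it is left. Starts at 0 to 1.2, can go to 5.5. It resists with about 0.17 N m when free (7 N at 25 mm from the axis) and 0.005 N m more for each N at the foot.
- knob_hub (a point): On the knob's vertical axis (a threaded 8 mm stud, its top 105 mm above the bench), 20 mm above the clamp strap's top. Metal butterfly knob: two opposite wings, flat upright plates 9 mm thick reaching 40 mm from the axis, 5 mm short of the tall side board, with round lobes 5 to 35 mm above the strap's top; below them a round base, 26 mm. Pushing a wing sideways turns it.
- wing_tip (a point): Outer end of one of the two wings, 40 mm from the axis and level with knob_hub; the other wing is opposite.
- strap_end (a point): Top face of the clamp strap above the foot. The strap is a dark steel bar 24 mm wide and 12 mm thick from the stud to 15 mm beyond the foot, 95 mm from the stud to the foot (along the jig's -y), level; it goes up and down with the knob.
- foot_pad (a point): Centre of the underside of the clamp's round rubber foot, 26 mm across, 8 mm high. Free, it is 28 mm below strap_end; on the tile it is pushed back towards the strap against a spring: about 4 N at first and 4 N more per mm, up to 5 mm (24 N), where it is solid. Pushed back 2 to 4 mm it holds the tile firmly.
- bowl: White ceramic bowl, 90 mm across and 45 mm high, loose on the bench; origin at its underside's centre. To be left alone.
- frames: Stack of three small dark frames, 75 x 60 x 36 mm, loose on the bench; origin at its underside's centre. To be left alone.
- nippers: Tile nippers with two handles lying on the bench, 155 mm long, 14 mm high; origin at the pivot, jaws towards its +x. To be left alone.

How it is judged:
On the way, in this order (a step that is already met when the one before it is completed fails the run):
1. the tile is home in the corner (within 2.5 mm of both faces, square to 0.035 rad) (x of tile_mid in the frame of seat above -0.0025 m and y of tile_mid in the frame of seat above -0.0025 m and angle between the x axis of tile_mid and the x axis of seat, either way round below 0.035 rad and contact force between foot and tile below 1 N), for 0.2 s.
2. the foot presses the tile with more than 8 N (contact force between foot and tile above 8 N), for 0.2 s.
At the end, for the whole second after the job is handed in: The tile lies flat in the corner, within 2.5 mm of both the back fence and the side stop and square to 2 degrees, and the foot presses on it with 8 to 35 N (x of tile_mid in the frame of seat between -0.0025 and 0.0025 m and y of tile_mid in the frame of seat between -0.0025 and 0.0025 m and distance between tile_mid and seat below 0.005 m and angle between the x axis of tile_mid and the x axis of seat, either way round below 0.035 rad and contact force between foot and tile between 8 and 35 N and linear speed of tile below 0.01 m/s); the robot touches nothing.
It fails at once if the foot presses the tile with more than 45 N (the mosaic cracks) (contact force between foot and tile above 45 N).
It fails at once if the bowl, the frames or the nippers are moved more than 20 mm (distance of any of bowl, frames, nippers from where it was at the start of the episode above 0.02 m).
It also fails if it takes over 72 s, if anything falls off the work surface, if the arm or the gripper's body presses on something with over 40 N, if the wrist force passes 120 N, or if a joint passes its speed limit or range.

### The arm

A 6-joint arm with a two-finger parallel gripper is mounted at the origin on the work surface. World frame = base frame: x ahead of the robot, y to its left, z up, the work surface at z = 0. Lengths are in m, angles in rad, forces in N, time in s.
With the tool pointing down it reaches from about 0.35 to 0.775 m from the base axis. Payload 7.3 kg.
Tool frame: the origin (TCP) lies at the very end of the fingers, on their centre line; the grasp point (between the pads) lies 19 mm behind it (robot.pinch_z is the distance from the TCP to the grasp point, in m); z points along the fingers, y is the line along which they close (so a half turn about z gives the same grasp; the last joint's range is limited). The gripper opens to 92 mm and grips with 3 to 60 N. Pads are 19 mm wide; open, the fingers measure 130 mm over their backs; the gripper's body (75 mm by 190 mm) begins 47 mm behind the grasp point.
Start: joints at [1.002, 0.342, 1.524, -0, 1.275, -0.146], TCP at [0.215, 0.479, 0.197] pointing down, gripper open.
Joint ranges: [-2.53, 2.53], [-0.77, 2.02], [0.04, 2.7], [-1, 4.14], [0.28, 2.66], [-3.11, 3.11]. Speed limits (rad/s): [2.57, 2.57, 3.14, 3.14, 3.14, 3.14].

### API

Orientations are given as [roll, pitch, yaw] about the fixed x, y, z axes, in that order (R = Rz(yaw) Ry(pitch) Rx(roll)).
In Python, from cell import robot gives the robot as it stands.
- The arm moves only by the tool move_arm, never from a script. Its argument "motion" is a list of rows, each a list of 6 numbers: the shift along the tool's x, y, z in units of 0.1 m (1.0 is 0.1 m), then the turn, a rotation vector about the tool's x, y, z in units of pi rad (1.0 is pi rad). In form: [[dx, dy, dz, rx, ry, rz], ...]. A call has 1 to 12 rows; each row is the pose to reach, as a shift and turn from the pose commanded when the call began, along the tool's axes at that moment, turning the shorter way round; what a row does not reach only later rows make up. A row lasts 1/8 s, in which the tool goes at most 62.5 mm and 10.7 degrees, less where a joint would pass 70% of its speed; a pose out of reach is approached as far as the arm can. A call with a number of a shift or a turn outside -1 to 1 is refused whole. A call with a gripper value outside its range is refused whole. "fingers" is the opening, from -1 (shut) to 1 (fully open), set as the call begins (left out, the last holds). The fingers move at their own pace and stop on an object; "newtons" is the grip in N (left out, the last holds). Time passes only in rows, so rows that repeat a pose let the fingers close. It gives the time, the measured TCP pose, the force, the opening and the grip force at its end, in the units of the state.
- robot.observe(): the state, without advancing time (a new reading comes with each control period).
- robot.read_camera(name): name is "side" or "top"; returns a dict with "image" (420x560x3 uint8, red, green, blue), "range_z" (420x560 float32, m along the optical axis (not along the pixel's ray), 0 where there is no reading), "vfov" (degrees; the focal length in pixels is half the picture's height over the tangent of half this angle, whatever the lens; pixels are square), "cx", "cy" (the principal point, pixels), "extrinsics" (4x4, takes a point from camera to world coordinates). Camera axes: x right, y up, looking along -z (the intrinsics and any distortion apply to the point x, -y, -z); pixel columns grow to the right and rows downward; lengths in m; the calibration is good to about 2 mm. A picture is of the moment at which its call begins.
- robot.hand_in(): hands the job in; it is judged then, once.
The state is a dict: "time": time; "qpos": joint angles; "qvel": joint speeds; "joint_efforts": joint torques, N m; "tool_pos": TCP position; "tool_rot": TCP orientation; "contact_force": force on the tool from outside, world axes, zero at the start; "torque": the same for the moment, N m; "opening": finger opening in m; "grip_force": force on a finger pad.
Only numpy, scipy, OpenCV 4.12 (cv2) and the standard library are available. Lean on these libraries where they do the work, as an engineer would, in place of code of your own. Each camera call takes 0.05 s, during which the arm holds its last target. There are 200 camera calls.

## Working session

There is one attempt and no reset: what is moved stays moved. The work goes in short steps, Python scripts to look and compute and a tool call to move; the robot and the scene stay as the last step left them, time stands still between calls to the robot, and variables do not carry over. Pictures are saved under pics/ and viewed, at most 10 in all, crops included, and the job is handed in when it is done.

Besides the shell and the picture viewer there is one more tool, called as name([rows], argument=value, ...), one row to a line, values as JSON. move_arm: Moves the arm, as the interface text tells. Shifts and turns lie within -1 to 1; 1 stands for 0.1 m of shift or pi rad of turn. Its arguments: {"type":"object","properties":{"motion":{"type":"array"},"fingers":{"type":"number"},"newtons":{"type":"number"}},"required":["motion"]}

```bash
ls; mkdir -p pics; cat > h.py <<'E'
import numpy as np,cv2
from cell import robot
def cam(n):
    c=robot.read_camera(n); c['f']=210/np.tan(np.radians(c['vfov'])/2); return c
def pts(c):
    z=c['range_z']; v,u=np.mgrid[0:420,0:560]
    P=np.stack([(u-c['cx'])*z/c['f'],-(v-c['cy'])*z/c['f'],-z,np.ones_like(z)],-1)
    P=P@np.array(c['extrinsics']).T; P[z==0]=np.nan
    return P[...,:3]
E
python3 - <<'E'
from h import *
print(robot.observe())
for n in('top','side'):
    c=cam(n); cv2.imwrite(f'pics/{n}0.png',c['image'][...,::-1]); print({k:v for k,v in c.items() if k not in('image','range_z')}); np.savez(f'{n}0.npz',P=pts(c),im=c['image'])
E
```

```text
pics
{'time': 0.0, 'qpos': array([ 1.00196211e+00,  3.42699890e-01,  1.52502783e+00, -6.75879874e-05,
        1.27541602e+00, -1.46004571e-01]), 'qvel': array([ 0.00070806, -0.00028418, -0.0013449 ,  0.00058059,  0.00061491,
        0.00078959]), 'joint_efforts': array([-1.43392241e-03, -4.31238091e+01, -2.44223768e+01,  7.16203311e-02,
        5.58321574e-02, -1.08265901e-04]), 'tool_pos': array([0.21517811, 0.478365  , 0.19625309]), 'tool_rot': array([-3.14004867e+00, -1.61719150e-04,  2.71878261e+00]), 'contact_force': array([0.71327294, 0.10576091, 0.23530516]), 'torque': array([-0.00776541,  0.02716053,  0.0339354 ]), 'grip_force': 0.0, 'opening': 0.0918291462386995}
{'vfov': 49.493707514709634, 'cx': 280.42300060933854, 'cy': 206.0970003521833, 'extrinsics': array([[ 0.02876604,  0.98090717, -0.1923373 ,  0.38363482],
       [-0.99929275,  0.03288208,  0.01824177,  0.01679789],
       [ 0.02421794,  0.19167653,  0.98115931,  1.05387044],
       [ 0.        ,  0.        ,  0.        ,  1.        ]]), 'f': np.float64(455.5910127611703)}
{'vfov': 48.55772906789747, 'cx': 287.1396238853477, 'cy': 209.1236726329745, 'extrinsics': array([[ 0.70524939,  0.47069839, -0.53015688, -0.00589325],
       [-0.70894026,  0.4627408 , -0.53223554, -0.5826234 ],
       [-0.0051972 ,  0.75120834,  0.6600447 ,  0.80275723],
       [ 0.        ,  0.        ,  0.        ,  1.        ]]), 'f': np.float64(465.55626319242515)}
```

View pics/top0.png

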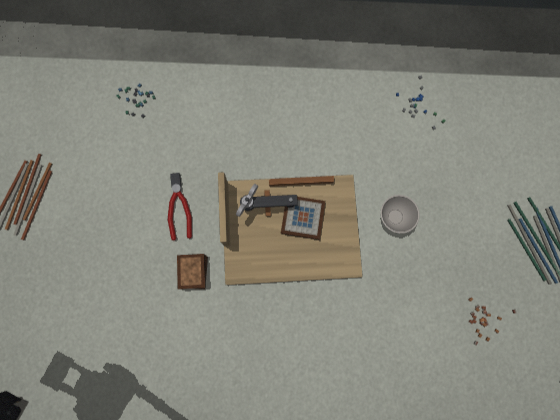

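View pics/side0.png

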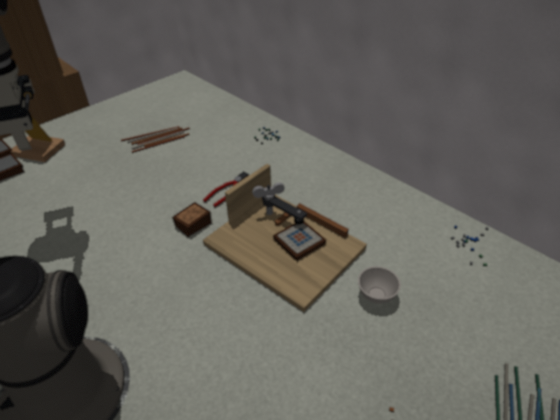

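```bash
python3 - <<'E'
from h import *
d=np.load('top0.npz');P=d['P'];im=d['im']
cv2.imwrite('pics/crop.png',cv2.resize(im[160:300,160:370],None,fx=3.8,fy=3.8,interpolation=cv2.INTER_CUBIC)[...,::-1])
Z=P[...,2]
for (u,v) in [(300,260),(240,265),(345,200),(303,217),(290,202),(270,202),(248,201),(222,200),(300,182),(400,215),(192,270)]: print(u,v,P[v,u].round(4))
# base board: z 10..24mm
m=(np.abs(Z-np.nanmedian(Z[250:275,240:340]))<.006); m[:, :215]=0;m[:,370:]=0;m[:165]=0;m[295:]=0
m=cv2.morphologyEx(m.astype(np.uint8),cv2.MORPH_OPEN,np.ones((3,3)))
c=max(cv2.findContours(m,0,2)[0],key=cv2.contourArea)
r=cv2.minAreaRect((P[c[:,0,1],c[:,0,0],:2]*1000).astype(np.float32));print('board',r,cv2.boxPoints(r))
# fence top z~40
hsv=cv2.cvtColor(im,cv2.COLOR_RGB2HSV)
for nm,(lo,hi),(u0,u1,v0,v1) in [('fence',(.033,.05),(262,345,170,192)),('cheek',(.1,.125),(212,240,165,255)),('tile',(.028,.042),(275,335,193,245)),('strap',(.06,.1),(250,305,190,212)),('knob',(.08,.14),(232,262,180,222))]:
    m=np.zeros(Z.shape,bool);m[v0:v1,u0:u1]=1;m&=(Z>lo)&(Z<hi)
    q=P[m];r=cv2.minAreaRect((q[:,:2]*1000).astype(np.float32));print(nm,m.sum(),np.median(q[:,2]),q[:,2].max(),r,cv2.boxPoints(r).round(1).tolist())
E
```

```text
300 260 [ 0.4635 -0.0503  0.0204]
240 265 [0.4484 0.0849 0.0168]
345 200 [ 0.6066 -0.1528  0.0163]
303 217 [ 0.5599 -0.0542  0.0347]
290 202 [ 0.586  -0.0223  0.0719]
270 202 [0.5842 0.0217 0.0736]
248 201 [0.5802 0.0688 0.0961]
222 200 [0.5772 0.1227 0.1119]
300 182 [ 0.6405 -0.0454  0.0389]
400 215 [ 0.5773 -0.2845  0.0052]
192 270 [0.433  0.1886 0.0371]
board ((536.0673217773438, -27.38873291015625), (240.5950164794922, 310.6495361328125), 4.9157304763793945) [[ 402.9024    117.056366]
 [ 429.52216  -192.45053 ]
 [ 669.23224  -171.83383 ]
 [ 642.6125    137.67307 ]]
fence 436 0.0403189420858967 0.04610945241368114 ((643.200439453125, -41.178077697753906), (25.96936798095703, 161.86441040039062), 9.776541709899902) [[616.7000122070312, 36.400001525878906], [644.0999755859375, -123.0999984741211], [669.7000122070312, -118.69999694824219], [642.2999877929688, 40.79999923706055]]
cheek 516 0.11243750925012796 0.11759481085036583 ((563.5174560546875, 107.89264678955078), (148.2359161376953, 42.792842864990234), 4.710947036743164) [[487.8999938964844, 123.0999984741211], [491.3999938964
[... 295 characters left out ...]
929688, -104.19999694824219], [610.7000122070312, -14.800000190734863], [521.2999877929688, -3.4000000953674316]]
strap 554 0.0725860777833488 0.09890409044810888 ((592.944580078125, 15.394340515136719), (38.468955993652344, 104.6919937133789), 7.070518493652344) [[567.4000244140625, 65.0], [580.2999877929688, -38.900001525878906], [618.5, -34.20000076293945], [605.5999755859375, 69.69999694824219]]
knob 240 0.09958792743667322 0.11127885128138648 ((581.3443603515625, 71.85040283203125), (23.59408187866211, 77.14431762695312), 50.33399963378906) [[544.0999755859375, 87.4000015258789], [603.5, 38.099998474121094], [618.5999755859375, 56.29999923706055], [559.2000122070312, 105.5999984741211]]
```

View pics/crop.png

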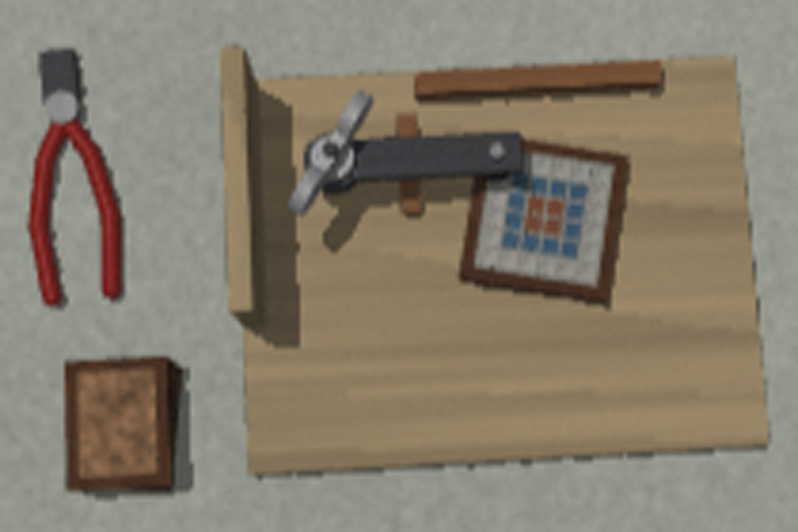

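move_arm([
  [-0.12,-0.09,0,0,0,0.05],
  [-0.24,-0.18,0,0,0,0.1],
  [-0.36,-0.27,0,0,0,0.15],
  [-0.48,-0.36,0,0,0,0.2],
  [-0.6,-0.45,0,0,0,0.25],
  [-0.75,-0.54,0,0,0,0.3],
  [-0.81,-0.59,0,0,0,0.338],
], fingers=-0.15)

```text
time: 0.98
tool_pos: [0.2653, 0.391, 0.1966]
tool_rot: [-3.141, 0.001, 1.652]
contact_force: [-0.8, -0.0, -0.4]
opening: 0.0392
grip_force: 0.0
```

move_arm([
  [-0.5,0.25,0,0,0,0],
  [-1,0.5,0,0,0,0],
])

```text
time: 1.23
tool_pos: [0.3237, 0.2953, 0.1966]
tool_rot: [-3.141, 0.0, 1.659]
contact_force: [2.1, -0.5, -0.2]
opening: 0.0391
grip_force: 0.0
```

move_arm([
  [-0.5,0.25,0,0,0,0],
  [-1,0.5,0,0,0,0],
])

```text
time: 1.48
tool_pos: [0.3824, 0.1995, 0.1968]
tool_rot: [-3.141, -0.0, 1.657]
contact_force: [0.6, 0.7, 0.0]
opening: 0.0388
grip_force: 0.0
```

move_arm([
  [-0.5,0.25,0,0,0,0],
  [-1,0.5,0,0,0,0],
])

```text
time: 1.72
tool_pos: [0.4409, 0.1041, 0.1968]
tool_rot: [-3.141, -0.0, 1.657]
contact_force: [0.6, 0.4, 0.3]
opening: 0.0388
grip_force: 0.0
```

move_arm([
  [-0.5,0.25,0,0,0,0],
  [-1,0.5,0,0,0,0],
])

```text
time: 1.98
tool_pos: [0.4993, 0.0087, 0.1967]
tool_rot: [-3.141, -0.0, 1.657]
contact_force: [0.2, 0.8, -0.8]
opening: 0.039
grip_force: 0.0
```

move_arm([
  [-0.5,0.25,0,0,0,0],
  [-1,0.5,0,0,0,0],
  [-1,0.5,0,0,0,0],
])

```text
time: 2.35
tool_pos: [0.5581, -0.0881, 0.1957]
tool_rot: [-3.141, 0.0, 1.653]
contact_force: [0.6, 0.9, 0.2]
opening: 0.0387
grip_force: 0.0
```

```bash
cat >> h.py <<'E'
Y=np.radians(4.92); O=np.array([.5348,-.0124]); A=np.array([[np.cos(Y),np.sin(Y)],[-np.sin(Y),np.cos(Y)]])
def J(p): return 1000*(A@(np.array(p)[:2]-O))
def st():
    s=robot.observe(); print('t',s['time'],'jig mm',J(s['tool_pos']).round(1),'z',s['tool_pos'][2].round(4),'rel yaw deg',np.degrees(s['tool_rot'])-[0,0,94.92],'F jig',(A@s['contact_force'][:2]).round(2),s['contact_force'][2].round(2),'open',s['opening'].round(4),'q',s['qpos'].round(2))
def tile(P):
    Z=P[...,2]; Q=np.stack([*(np.moveaxis(P[...,:2]-O,-1,0))],-1)@A.T*1000
    m=(Z>.029)&(Z<.041)&(Q[...,0]>-60)&(Q[...,0]<98)&(Q[...,1]>-140)&(Q[...,1]<45)
    m&=~((Q[...,1]>26)&(Q[...,0]>28))
    m=cv2.morphologyEx(m.astype(np.uint8),cv2.MORPH_OPEN,np.ones((3,3)))>0
    r=cv2.minAreaRect(Q[m].astype(np.float32)); print('tile',r,m.sum(),cv2.boxPoints(r).round(1).tolist())
E
python3 -c "
from h import *
st();tile(np.load('top0.npz')['P'])"
```

```text
Traceback (most recent call last):
  File "h.py", line 13, in st
    s=robot.observe(); print('t',s['time'],'jig mm',J(s['tool_pos']).round(1),'z',s['tool_pos'][2].round(4),'rel yaw deg',np.degrees(s['tool_rot'])-[0,0,94.92],'F jig',(A@s['contact_force'][:2]).round(2),s['contact_force'][2].round(2),'open',s['opening'].round(4),'q',s['qpos'].round(2))
                                                                                                                                                                                                                                                  ^^^^^^^^^^^^^^^^^^
AttributeError: 'float' object has no attribute 'round'
```

move_arm([
  [-0.48,0.07,0,0,0,0],
  [-0.5,0.07,0.5,0,0,0],
  [-0.5,0.07,0.9,0,0,0],
  [-0.5,0.07,1,0,0,0],
])

```text
time: 2.85
tool_pos: [0.5663, -0.1325, 0.0943]
tool_rot: [-3.136, -0.003, 1.658]
contact_force: [-0.1, 0.5, 0.2]
opening: 0.0391
grip_force: 0.0
```

move_arm([
  [0,0,0.3,0,0,0],
  [0,0,0.6,0,0,0],
  [0,0,0.72,0,0,0],
  [0,0,0.72,0,0,0],
])

```text
time: 3.35
tool_pos: [0.5687, -0.1337, 0.0254]
tool_rot: [3.141, -0.0, 1.657]
contact_force: [1.0, 0.5, 1.4]
opening: 0.0397
grip_force: 0.0
```

```bash
sed -i "s/s\['opening'\].round(4)/round(s['opening'],4)/" h.py
python3 -c "
from h import *
st();tile(np.load('top0.npz')['P']);c=cam('top');tile(pts(c))"
```

```text
t 3.35 jig mm [  23.3 -123.8] z 0.0254 rel yaw deg [ 1.79992283e+02 -4.62864154e-03  4.42563637e-02] F jig [1.06 0.38] 1.43 open 0.0397 q [-0.36  0.63  1.56  0.    0.95 -0.45]
tile ((21.82843017578125, -43.41215896606445), (90.0564956665039, 90.10657501220703), 77.80387115478516) 1410 [[-31.700000762939453, -77.9000015258789], [56.400001525878906, -96.9000015258789], [75.4000015258789, -8.899999618530273], [-12.699999809265137, 10.100000381469727]]
tile ((23.710956573486328, -34.92119598388672), (72.27082824707031, 90.28510284423828), 76.90906524658203) 1032 [[-28.399999618530273, -59.900001525878906], [59.5, -80.30000305175781], [75.9000015258789, -9.899999618530273], [-12.100000381469727, 10.5]]
```

move_arm([
  [0.1,0,0,0,0,0],
  [0.15,0,0,0,0,0],
  [0.2,0,0,0,0,0],
  [0.24,0,0,0,0,0],
  [0.28,0,0,0,0,0],
  [0.32,0,0,0,0,0],
  [0.36,0,0,0,0,0],
  [0.4,0,0,0,0,0],
  [0.44,0,0,0,0,0],
  [0.48,0,0,0,0,0],
])

```text
time: 4.65
tool_pos: [0.5643, -0.086, 0.0249]
tool_rot: [3.141, -0.0, 1.657]
contact_force: [0.1, 0.2, 0.3]
opening: 0.039
grip_force: 0.0
```

```bash
python3 -c "
from h import *
st();c=cam('top');tile(pts(c));c=cam('side');tile(pts(c));cv2.imwrite('pics/s1.png',cv2.resize(c['image'][160:310,180:390],None,fx=3.5,fy=3.5)[...,::-1])"
```

```text
t 4.65 jig mm [ 23.1 -75.9] z 0.0249 rel yaw deg [ 1.79992223e+02 -3.50666939e-03  1.30585697e-02] F jig [0.12 0.17] 0.28 open 0.039 q [-0.29  0.61  1.6   0.    0.93 -0.37]
tile ((38.56108093261719, -25.319414138793945), (13.232439041137695, 63.6512565612793), 23.67842674255371) 30 [[19.700000762939453, 1.2000000476837158], [45.29999923706055, -57.099998474121094], [57.400001525878906, -51.79999923706055], [31.799999237060547, 6.5]]
tile ((21.793468475341797, -46.941226959228516), (85.55894470214844, 91.13369750976562), 76.65220642089844) 547 [[-32.400001525878906, -78.0], [56.29999923706055, -99.0999984741211], [76.0, -15.800000190734863], [-12.699999809265137, 5.199999809265137]]
```

View pics/s1.png

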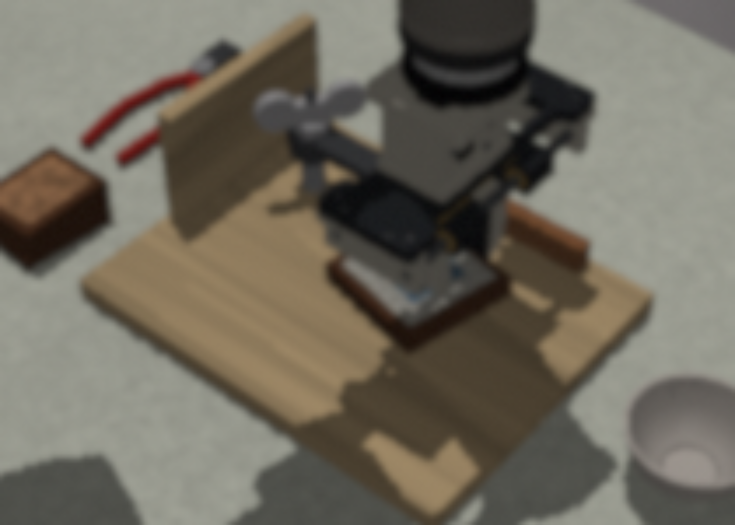

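```bash
python3 -c "
from h import *
s=robot.observe();print(s)
c=cam('side');P=pts(c);cv2.imwrite('pics/s2.png',cv2.resize(c['image'][205:265,260:350],None,fx=8,fy=8,interpolation=cv2.INTER_CUBIC)[...,::-1])
Q=((P[...,:2]-O)@A.T*1000)
for v in range(222,262,3): print(v,[(u,Q[v,u].round().astype(int).tolist(),int(1000*P[v,u,2])) for u in (290,295,300,305,310) if P[v,u,2]==P[v,u,2]])
"
```

```text
{'time': 4.75, 'qpos': array([-2.85270122e-01,  6.09859846e-01,  1.60475759e+00,  1.91343245e-04,
        9.27111598e-01, -3.71976399e-01]), 'qvel': array([-0.0089225 ,  0.0013088 , -0.00478651, -0.00404514, -0.00085646,
       -0.0070266 ]), 'joint_efforts': array([  0.13300175, -51.16830468, -19.21991587,   0.07092722,
         0.05978512,   0.05591523]), 'tool_pos': array([ 0.56423299, -0.08579882,  0.02491724]), 'tool_rot': array([-3.14152121e+00, -1.92144756e-04,  1.65738775e+00]), 'contact_force': array([-0.77629003, -0.22188633,  0.65139058]), 'torque': array([-0.10337732,  0.05883106,  0.03068645]), 'grip_force': 0.0, 'opening': 0.0388034507863998}
222 [(290, [-58, -82], 163), (295, [-50, -88], 161), (300, [-45, -97], 162), (305, [-33, -101], 156), (310, [-15, -100], 143)]
225 [(290, [-65, -87], 162), (295, [-57, -94], 161), (300, [-51, -102], 162), (305, [-28, -97], 142), (310, [-23, -106], 144)]
228 [(290, [-70, -92], 161), (295, [-63, -99], 160), (300, [-58, -108], 162), (305, [-29, -98], 135), (310, [-26, -109], 139)]
231 [(290, [-74, -95], 157), (295, [-72, -106], 162), 
[... 563 characters left out ...]
46 [(290, [-15, -46], 35), (295, [-6, -54], 34), (300, [3, -61], 32), (305, [8, -72], 34), (310, [16, -80], 33)]
249 [(290, [-19, -49], 31), (295, [-13, -59], 34), (300, [-7, -69], 34), (305, [2, -76], 32), (310, [10, -85], 32)]
252 [(290, [-24, -54], 29), (295, [-20, -65], 32), (300, [-15, -75], 35), (305, [-5, -82], 32), (310, [11, -84], 21)]
255 [(290, [-24, -53], 18), (295, [-27, -70], 32), (300, [-17, -77], 29), (305, [-8, -84], 27), (310, [6, -88], 17)]
258 [(290, [-29, -58], 15), (295, [-28, -72], 24), (300, [-18, -78], 21), (305, [-8, -84], 16), (310, [-1, -94], 17)]
261 [(290, [-37, -64], 16), (295, [-30, -73], 17), (300, [-23, -82], 17), (305, [-16, -91], 18), (310, [-8, -99], 16)]
```

View pics/s2.png

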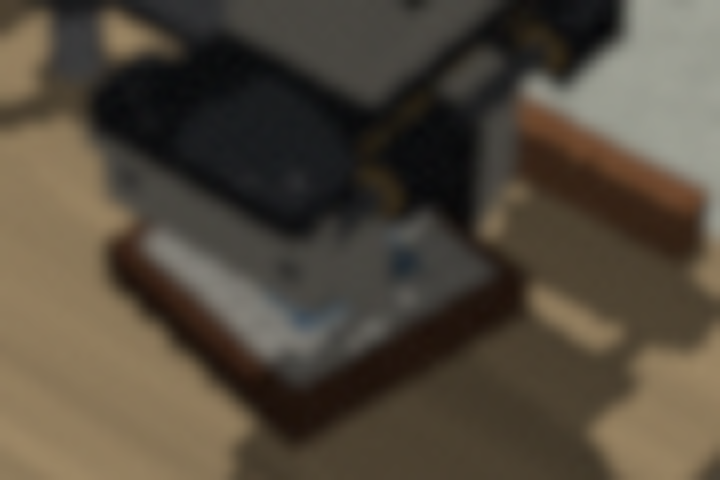

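move_arm([
  [-0.25,0,0,0,0,0],
  [-0.5,0,0,0,0,0],
  [-0.5,0,0,0,0,0],
])

```text
time: 5.18
tool_pos: [0.5688, -0.1376, 0.0249]
tool_rot: [3.141, 0.0, 1.655]
contact_force: [-0.2, 0.0, -0.1]
opening: 0.0392
grip_force: 0.0
```

```bash
cat >> h.py <<'E'
def low():
    s=robot.observe();t=J(s['tool_pos']); c=cam('side');P=pts(c);Q=((P[...,:2]-O)@A.T*1000)
    m=(abs(Q[...,0]-t[0])<42)&(abs(Q[...,1]-t[1])<14)&(P[...,2]>.021)&(P[...,2]<.15)
    i=np.argsort(P[m][:,2])[:12]; print('lowest',np.c_[Q[m][i],1000*P[m][i,2]].round().tolist()); return c,P
E
python3 -c "
from h import *
st();c,P=low();cv2.imwrite('pics/s3.png',cv2.resize(c['image'][170:310,220:390],None,fx=4.2,fy=4.2,interpolation=cv2.INTER_CUBIC)[...,::-1])
"
```

```text
t 5.175 jig mm [  23.1 -127.7] z 0.0249 rel yaw deg [ 1.79971305e+02  1.96330120e-02 -1.12755982e-01] F jig [-0.16  0.06] -0.14 open 0.0392 q [-0.37  0.63  1.56 -0.    0.95 -0.45]
lowest [[41.0, -116.0, 21.0], [46.0, -138.0, 54.0], [43.0, -129.0, 54.0], [43.0, -135.0, 55.0], [44.0, -136.0, 55.0], [1.0, -137.0, 55.0], [43.0, -132.0, 56.0], [43.0, -129.0, 57.0], [2.0, -137.0, 57.0], [45.0, -136.0, 57.0], [43.0, -134.0, 57.0], [46.0, -137.0, 57.0]]
```

View pics/s3.png

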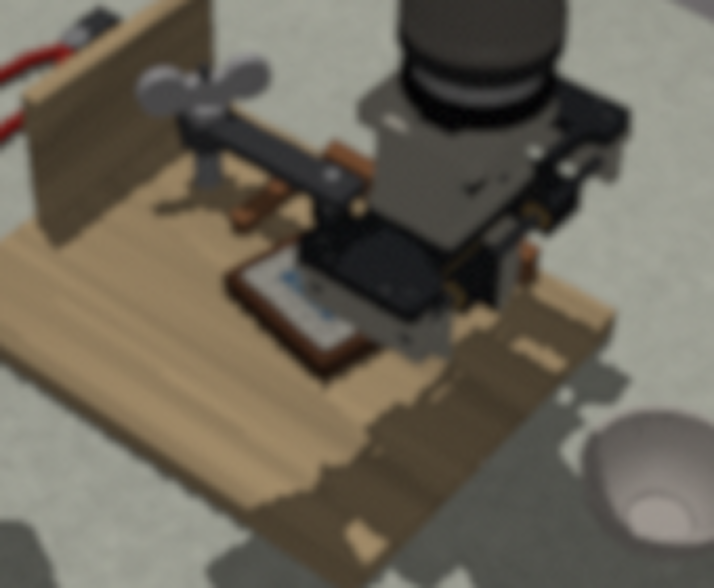

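The fingertips really sit about 54 mm up while z reads 25 mm, and they passed above the untouched tile. I'll lower in steps, checking with the camera.

move_arm([
  [0,0,0.1,0,0,0],
  [0,0,0.2,0,0,0],
  [0,0,0.2,0,0,0],
  [0,0,0.2,0,0,0],
])

```text
time: 5.72
tool_pos: [0.5686, -0.1358, 0.0048]
tool_rot: [-3.141, -0.0, 1.657]
contact_force: [0.2, 0.9, -0.5]
opening: 0.0391
grip_force: 0.0
```

```bash
python3 -c "
from h import *
st();low();low()
"
```

```text
t 5.725 jig mm [  23.1 -125.8] z 0.0048 rel yaw deg [-1.79991066e+02 -1.01220976e-02  4.09548816e-02] F jig [0.3  0.86] -0.48 open 0.0391 q [-0.37  0.66  1.58  0.    0.91 -0.45]
lowest [[25.0, -131.0, 21.0], [46.0, -121.0, 21.0], [45.0, -129.0, 33.0], [43.0, -133.0, 34.0], [44.0, -135.0, 35.0], [41.0, -129.0, 36.0], [47.0, -136.0, 36.0], [-0.0, -137.0, 37.0], [45.0, -135.0, 37.0], [43.0, -133.0, 38.0], [42.0, -128.0, 39.0], [-0.0, -137.0, 40.0]]
lowest [[26.0, -127.0, 21.0], [46.0, -134.0, 32.0], [44.0, -130.0, 35.0], [1.0, -136.0, 35.0], [42.0, -134.0, 35.0], [48.0, -136.0, 36.0], [42.0, -129.0, 36.0], [43.0, -133.0, 38.0], [45.0, -135.0, 38.0], [43.0, -130.0, 39.0], [0.0, -137.0, 40.0], [44.0, -132.0, 40.0]]
```

move_arm([
  [0,0,0.05,0,0,0],
  [0,0,0.1,0,0,0],
  [0,0,0.1,0,0,0],
])

```text
time: 6.2
tool_pos: [0.5682, -0.1359, -0.0057]
tool_rot: [-3.141, -0.001, 1.657]
contact_force: [0.6, -0.3, -0.2]
opening: 0.0388
grip_force: 0.0
```

move_arm([
  [0.08,0,0,0,0,0],
  [0.14,0,0,0,0,0],
  [0.18,0,0,0,0,0],
  [0.22,0,0,0,0,0],
  [0.25,0,0,0,0,0],
  [0.28,0,0,0,0,0],
  [0.3,0,0,0,0,0],
  [0.3,0,0,0,0,0],
])

```text
time: 7.2
tool_pos: [0.566, -0.106, -0.0051]
tool_rot: [-3.142, -0.0, 1.657]
contact_force: [-0.5, -0.7, 0.2]
opening: 0.0391
grip_force: 0.1
```

```bash
python3 -c "
from h import *
st();low();c=cam('top');tile(pts(c));c=cam('side');tile(pts(c))
"
```

```text
t 7.2 jig mm [ 23. -96.] z -0.0051 rel yaw deg [-1.79997206e+02 -1.00731529e-02  2.49128870e-02] F jig [-0.52 -0.63] 0.19 open 0.0391 q [-0.32  0.66  1.61  0.    0.87 -0.4 ]
lowest [[3.0, -104.0, 21.0], [-8.0, -96.0, 21.0], [-1.0, -105.0, 21.0], [21.0, -102.0, 21.0], [43.0, -97.0, 24.0], [44.0, -105.0, 25.0], [43.0, -94.0, 25.0], [43.0, -100.0, 26.0], [47.0, -106.0, 26.0], [42.0, -104.0, 26.0], [1.0, -106.0, 27.0], [-3.0, -106.0, 27.0]]
tile ((21.677478790283203, -10.30069351196289), (41.56481170654297, 90.0973892211914), 77.18544006347656) 517 [[-26.899999618530273, -20.600000381469727], [61.0, -40.599998474121094], [70.19999694824219, -0.0], [-17.600000381469727, 20.0]]
tile ((10.561103820800781, -46.921112060546875), (122.56698608398438, 81.14453125), 85.83234405517578) 145 [[-34.400001525878906, -105.0999984741211], [46.599998474121094, -111.0], [55.5, 11.300000190734863], [-25.5, 17.100000381469727]]
```

move_arm([
  [0.03,0,0,0,0,0],
  [0.06,0,0,0,0,0],
  [0.09,0,0,0,0,0],
  [0.12,0,0,0,0,0],
  [0.15,0,0,0,0,0],
  [0.15,0,0,0,0,0],
])

```text
time: 8.1
tool_pos: [0.5646, -0.0909, -0.0051]
tool_rot: [-3.141, -0.0, 1.657]
contact_force: [-0.6, 0.3, 0.4]
opening: 0.0389
grip_force: 0.0
```

```bash
python3 -c "
from h import *
st();c=cam('top');tile(pts(c))
cv2.imwrite('pics/t2.png',cv2.resize(c['image'][165:265,215:365],None,fx=5,fy=5,interpolation=cv2.INTER_CUBIC)[...,::-1])
"
```

```text
t 8.1 jig mm [ 23.  -80.7] z -0.0051 rel yaw deg [-1.79987634e+02 -1.68175628e-02  3.46593202e-02] F jig [-0.57  0.3 ] 0.39 open 0.0389 q [-0.29  0.65  1.62  0.    0.86 -0.38]
tile ((8.175178527832031, 4.663278579711914), (32.04558181762695, 78.28825378417969), 86.83534240722656) 394 [[-31.799999237060547, -9.199999809265137], [46.400001525878906, -13.5], [48.099998474121094, 18.5], [-30.0, 22.799999237060547]]
```

View pics/t2.png

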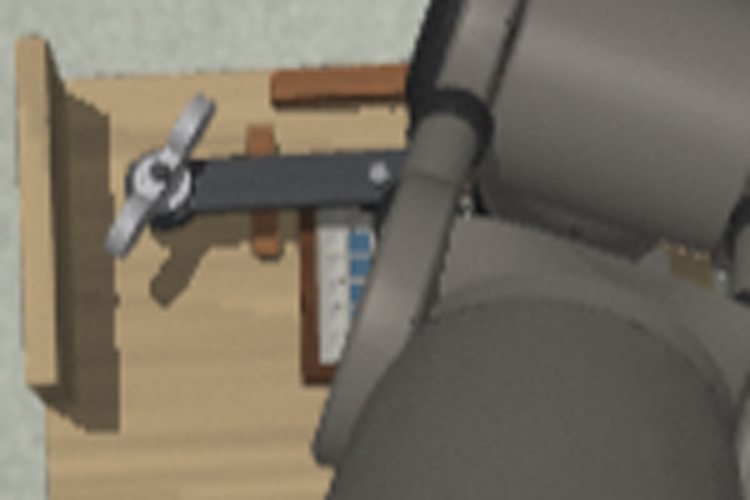

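move_arm([
  [0.03,0,0,0,0,0],
  [0.06,0,0,0,0,0],
  [0.09,0,0,0,0,0],
  [0.09,0,0,0,0,0],
])

```text
time: 8.65
tool_pos: [0.5639, -0.0819, -0.0051]
tool_rot: [-3.141, -0.0, 1.657]
contact_force: [0.1, -0.5, 0.5]
opening: 0.0392
grip_force: 0.0
```

move_arm([
  [-0.1,0,0,0,0,0],
  [-0.4,0,0,0,0,0],
  [-0.4,0,-0.5,0,0,0],
  [-0.4,-0.4,-0.6,0,0,0],
  [-0.1,-0.8,-0.6,0,0,0],
  [0.2,-1,-0.6,0,0,0],
  [0.5,-1,-0.6,0,0,0],
  [0.56,-1,-0.6,0,0,0],
  [0.56,-1,-0.6,0,0,0],
], fingers=-1)

```text
time: 9.78
tool_pos: [0.46, -0.0355, 0.055]
tool_rot: [3.141, 0.0, 1.658]
contact_force: [0.9, -0.0, 0.2]
opening: 0.0
grip_force: 0.0
```

```bash
python3 -c "
from h import *
st();c=cam('top');tile(pts(c));c=cam('side');tile(pts(c))
"
```

```text
t 9.775 jig mm [-76.5 -16.6] z 0.055 rel yaw deg [1.79963392e+02 2.07792854e-02 5.20970125e-02] F jig [ 0.87 -0.1 ] 0.19 open 0.0 q [-0.24  0.41  1.88 -0.    0.85 -0.33]
tile ((51.83232116699219, -46.92664337158203), (25.244138717651367, 10.188138008117676), 88.77851104736328) 53 [[46.5, -59.400001525878906], [56.70000076293945, -59.70000076293945], [57.20000076293945, -34.400001525878906], [47.0, -34.20000076293945]]
tile ((12.558765411376953, -15.103729248046875), (93.0112075805664, 92.51128387451172), 0.22106488049030304) 965 [[-34.099998474121094, 31.0], [-33.79999923706055, -61.5], [59.20000076293945, -61.20000076293945], [58.900001525878906, 31.299999237060547]]
```

move_arm([
  [0,0,0.3,0,0,0],
  [0,0,0.55,0,0,0],
  [0,0,0.6,0,0,0],
  [0,0,0.6,0,0,0],
])

```text
time: 10.38
tool_pos: [0.4598, -0.0356, -0.005]
tool_rot: [-3.142, -0.0, 1.656]
contact_force: [-0.3, -0.4, 0.4]
opening: 0.0004
grip_force: 0.0
```

move_arm([
  [0,0.12,0,0,0,0],
  [0,0.2,0,0,0,0],
  [0,0.25,0,0,0,0],
  [0,0.3,0,0,0,0],
  [0,0.35,0,0,0,0],
  [0,0.4,0,0,0,0],
  [0,0.45,0,0,0,0],
  [0,0.5,0,0,0,0],
  [0,0.55,0,0,0,0],
  [0,0.59,0,0,0,0],
  [0,0.62,0,0,0,0],
  [0,0.62,0,0,0,0],
])

```text
time: 11.88
tool_pos: [0.5217, -0.0298, -0.0051]
tool_rot: [3.141, 0.0, 1.657]
contact_force: [0.0, -0.7, 1.2]
opening: 0.0006
grip_force: 0.1
```

```bash
python3 -c "
from h import *
st();c=cam('top');tile(pts(c));c=cam('side');tile(pts(c))
"
```

```text
t 11.875 jig mm [-14.5 -16.2] z -0.0051 rel yaw deg [1.79957146e+02 3.26662406e-03 1.51623941e-02] F jig [-0.05 -0.7 ] 1.15 open 0.0006 q [-0.2   0.59  1.77  0.    0.79 -0.29]
tile ((0.0, 0.0), (0.0, 0.0), 0.0) 0 [[0.0, 0.0], [0.0, 0.0], [0.0, 0.0], [0.0, 0.0]]
tile ((36.96712112426758, -35.835594177246094), (104.30213928222656, 50.87642288208008), 0.0035271081142127514) 551 [[-15.199999809265137, -10.399999618530273], [-15.199999809265137, -61.29999923706055], [89.0999984741211, -61.29999923706055], [89.0999984741211, -10.399999618530273]]
```

move_arm([
  [0,0.02,0,0,0,0],
  [0,0.04,0,0,0,0],
  [0,0.06,0,0,0,0],
  [0,0.06,0,0,0,0],
])

```text
time: 12.48
tool_pos: [0.5276, -0.0292, -0.0051]
tool_rot: [3.141, -0.0, 1.657]
contact_force: [-0.7, 0.7, 0.6]
opening: 0.0004
grip_force: 0.2
```

move_arm([
  [0,0.01,0,0,0,0],
  [0,0.02,0,0,0,0],
  [0,0.02,0,0,0,0],
])

```text
time: 12.85
tool_pos: [0.5294, -0.0291, -0.0051]
tool_rot: [3.141, -0.0, 1.657]
contact_force: [-1.0, -0.3, 0.5]
opening: 0.0004
grip_force: 0.4
```

```bash
python3 -c "
from h import *
st();c=cam('side');tile(pts(c))
"
```

```text
t 12.85 jig mm [ -6.8 -16.1] z -0.0051 rel yaw deg [ 1.79987479e+02 -2.90800519e-03  1.44895048e-02] F jig [-1.04 -0.26] 0.46 open 0.0004 q [-0.2   0.6   1.74  0.    0.8  -0.29]
tile ((37.945072174072266, -36.472076416015625), (117.94293212890625, 50.76655197143555), 0.5885380506515503) 539 [[-21.299999237060547, -11.699999809265137], [-20.799999237060547, -62.5], [97.19999694824219, -61.20000076293945], [96.69999694824219, -10.5]]
```

move_arm([
  [0,0.01,0,0,0,0],
  [0,0.02,0,0,0,0],
  [0,0.02,0,0,0,0],
])

```text
time: 13.28
tool_pos: [0.5314, -0.0289, -0.0051]
tool_rot: [3.141, -0.0, 1.657]
contact_force: [-0.7, -0.5, 0.6]
opening: 0.0005
grip_force: 0.3
```

move_arm([
  [0,0.01,0,0,0,0],
  [0,0.02,0,0,0,0],
  [0,0.02,0,0,0,0],
])

```text
time: 13.65
tool_pos: [0.5334, -0.0287, -0.0051]
tool_rot: [3.141, -0.0, 1.657]
contact_force: [-0.5, 0.2, -0.3]
opening: 0.0006
grip_force: 0.3
```

move_arm([
  [0,0.01,0,0,0,0],
  [0,0.01,0,0,0,0],
  [0,0.01,0,0,0,0],
])

```text
time: 14.02
tool_pos: [0.5343, -0.0286, -0.0051]
tool_rot: [3.141, -0.0, 1.657]
contact_force: [-0.2, -0.1, -0.3]
opening: 0.0005
grip_force: 0.3
```

move_arm([
  [0,0.01,0,0,0,0],
  [0,0.02,0,0,0,0],
  [0,0.02,0,0,0,0],
])

```text
time: 14.4
tool_pos: [0.535, -0.0283, -0.0053]
tool_rot: [-3.139, -0.001, 1.657]
contact_force: [-4.6, -0.7, 2.9]
opening: 0.0003
grip_force: 2.8
```

move_arm([
  [0,0.01,0,0,0,0],
  [0,0.02,0,0,0,0],
  [0,0.02,0,0,0,0],
])

```text
time: 14.78
tool_pos: [0.5351, -0.0283, -0.0054]
tool_rot: [-3.135, -0.001, 1.657]
contact_force: [-10.6, -2.9, 7.9]
opening: 0.0006
grip_force: 6.4
```

```bash
python3 -c "
from h import *
st();c=cam('side');P=pts(c);tile(P);Q=((P[...,:2]-O)@A.T*1000)
m=(abs(P[...,2]-.034)<.004)&(abs(Q[...,1]+40)<12)&(Q[...,0]>-25)&(Q[...,0]<130)
x=np.sort(Q[m][:,0]);print(x[:6],x[-6:])
m=(abs(P[...,2]-.024)<.004)&(abs(Q[...,1]+40)<12)&(Q[...,0]>-25)&(Q[...,0]<40);print(np.sort(Q[m][:,0]).round(1))
"
```

```text
t 14.775 jig mm [ -1.1 -15.8] z -0.0054 rel yaw deg [-1.79634641e+02 -5.29878685e-02  3.81051871e-02] F jig [-10.76  -1.94] 7.87 open 0.0006 q [-0.2   0.61  1.72 -0.    0.82 -0.28]
tile ((42.321556091308594, -35.60533905029297), (51.9642333984375, 111.28758239746094), 89.22654724121094) 525 [[-13.699999809265137, -60.79999923706055], [97.5999984741211, -62.29999923706055], [98.30000305175781, -10.399999618530273], [-13.0, -8.899999618530273]]
[10.60376849 11.06453767 11.31020235 12.12020483 12.54584397 12.62025316] [107.95585555 109.20396666 111.12852326 111.95373569 113.96318132
 114.22071875]
[-9.  -8.1 -1.   9.  10.1 10.1 10.7 11.  11.1 11.3 11.4 11.6 11.8 11.9
 11.9 12.2 12.4 12.4 12.5 12.5 12.7 13.1 13.1 13.3]
```

move_arm([
  [0,-0.15,0,0,0,0],
  [0,-0.4,0,0,0,0],
  [-0.3,-0.4,-0.2,0,0,0],
  [-0.8,-0.35,-0.2,0,0,0],
  [-0.98,0,-0.2,0,0,0],
  [-0.98,0.45,-0.2,0,0,0],
  [-0.98,0.53,-0.1,0,0,0],
  [-0.98,0.53,0,0,0,0],
  [-0.98,0.53,0,0,0,0],
], fingers=-0.57)

```text
time: 15.95
tool_pos: [0.5973, -0.1208, -0.0066]
tool_rot: [-3.138, -0.002, 1.657]
contact_force: [-1.2, 0.2, -0.3]
opening: 0.02
grip_force: 0.0
```

```bash
python3 -c "
from h import *
st();low();c=cam('side');P=pts(c);tile(P)
"
```

```text
t 15.95 jig mm [  53.  -113.4] z -0.0066 rel yaw deg [-1.79794589e+02 -8.71097437e-02  2.26846783e-02] F jig [-1.23  0.27] -0.29 open 0.02 q [-0.33  0.71  1.5  -0.    0.93 -0.41]
lowest [[67.0, -117.0, 21.0], [65.0, -121.0, 22.0], [63.0, -114.0, 23.0], [63.0, -120.0, 24.0], [63.0, -111.0, 24.0], [39.0, -123.0, 24.0], [68.0, -122.0, 24.0], [63.0, -117.0, 24.0], [65.0, -124.0, 25.0], [70.0, -123.0, 26.0], [64.0, -122.0, 26.0], [64.0, -116.0, 27.0]]
tile ((41.2099723815918, -45.72801971435547), (141.8032684326172, 93.46581268310547), 75.44883728027344) 330 [[-21.799999237060547, -102.5999984741211], [68.5999984741211, -126.0999984741211], [104.30000305175781, 11.199999809265137], [13.800000190734863, 34.599998474121094]]
```

Tip at ~23 mm. Push +y until contact with the stop.

move_arm([
  [0.1,0,0,0,0,0],
  [0.2,0,0,0,0,0],
  [0.3,0,0,0,0,0],
  [0.36,0,0,0,0,0],
  [0.39,0,0,0,0,0],
  [0.4,0,0,0,0,0],
  [0.41,0,0,0,0,0],
  [0.41,0,0,0,0,0],
])

```text
time: 17.05
tool_pos: [0.5959, -0.0807, -0.0051]
tool_rot: [3.142, -0.0, 1.657]
contact_force: [0.1, -0.2, 0.4]
opening: 0.0196
grip_force: 0.0
```

move_arm([
  [0.01,0,0,0,0,0],
  [0.02,0,0,0,0,0],
  [0.02,0,0,0,0,0],
])

```text
time: 17.42
tool_pos: [0.5957, -0.0785, -0.0051]
tool_rot: [-3.142, 0.0, 1.657]
contact_force: [1.1, -0.1, -0.9]
opening: 0.0198
grip_force: 0.1
```

move_arm([
  [0.01,0,0,0,0,0],
  [0.02,0,0,0,0,0],
  [0.02,0,0,0,0,0],
])

```text
time: 17.8
tool_pos: [0.5957, -0.078, -0.005]
tool_rot: [3.141, 0.002, 1.657]
contact_force: [-1.3, -7.1, -0.1]
opening: 0.0195
grip_force: 3.3
```

move_arm([
  [-0.1,0,0,0,0,0],
  [-0.4,0,0,0,0,0],
  [-0.4,0,-0.4,0,0,0],
  [-0.4,0,-0.8,0,0,0],
  [-0.4,0,-1,0,0,0],
])

```text
time: 18.42
tool_pos: [0.6, -0.1169, 0.0974]
tool_rot: [3.138, 0.001, 1.657]
contact_force: [0.8, -0.5, -1.0]
opening: 0.0195
grip_force: 0.0
```

move_arm([
  [-0.4,-0.3,-0.25,0,0,0],
  [-0.9,-0.8,-0.25,0,0,0],
  [-1,-1,-0.25,0,0,0],
  [-1,-1,-0.25,0,0,0],
])

```text
time: 18.92
tool_pos: [0.5067, -0.226, 0.1202]
tool_rot: [3.142, -0.0, 1.654]
contact_force: [0.4, 0.3, -0.2]
opening: 0.0197
grip_force: 0.0
```

```bash
python3 -c "
from h import *
st();c=cam('top');P=pts(c);tile(P);Q=((P[...,:2]-O)@A.T*1000);Z=P[...,2]
cv2.imwrite('pics/t3.png',cv2.resize(c['image'][165:265,215:365],None,fx=5,fy=5,interpolation=cv2.INTER_CUBIC)[...,::-1])
m=(abs(Z-.034)<.004)&(Q[...,0]>40)&(Q[...,0]<120)&(Q[...,1]<-35);print('tile/fence x,y range',np.percentile(Q[m],[1,99],0))
for n in('top0','side0'):
  P=np.load(n+'.npz')['P'];Q=((P[...,:2]-O)@A.T*1000);Z=P[...,2]
  m=(Z>.085)&(Z<.13)&(abs(Q[...,0]-55)<45)&(abs(Q[...,1]-80)<42)
  q=Q[m].astype(np.float32);w,v=np.linalg.eigh(np.cov(q.T));print(n,len(q),q.mean(0),'ang',np.degrees(np.arctan2(v[1,1],v[0,1])),cv2.minAreaRect(q),np.percentile(Z[m],[2,50,98]))
  m=(Z>.05)&(Z<.085)&(abs(Q[...,0]-55)<9)&(Q[...,1]>-28)&(Q[...,1]<50);print('strap',np.median(Z[m]),Q[m].mean(0))
"
```

```text
t 18.925 jig mm [ -46.4 -210.4] z 0.1202 rel yaw deg [ 1.79999372e+02 -2.62294689e-02 -1.71340626e-01] F jig [0.43 0.23] -0.17 open 0.0197 q [-0.56  0.47  1.55  0.    1.12 -0.64]
tile ((53.596466064453125, -16.207595825195312), (89.34500885009766, 88.32832336425781), 88.5018310546875) 1148 [[8.300000190734863, -59.70000076293945], [96.5999984741211, -62.0], [98.9000015258789, 27.299999237060547], [10.600000381469727, 29.600000381469727]]
tile/fence x,y range [[  40.27049972 -268.00652165]
 [ 111.04662742  -35.4257537 ]]
top0 197 [52.926365 79.760925] ang 146.3832007673543 ((53.56523513793945, 79.39689636230469), (16.225330352783203, 78.32566833496094), 51.72548294067383) [0.08574114 0.10285726 0.10942746]
strap 0.07251612220093828 [54.84071218 11.25388459]
side0 245 [53.73256 78.91509] ang 146.4596891911845 ((55.09343719482422, 80.69639587402344), (14.961320877075195, 77.23603820800781), 55.838138580322266) [0.08527234 0.09600105 0.10636604]
strap 0.07103904822977758 [54.22349153  6.40474957]
```

View pics/t3.png

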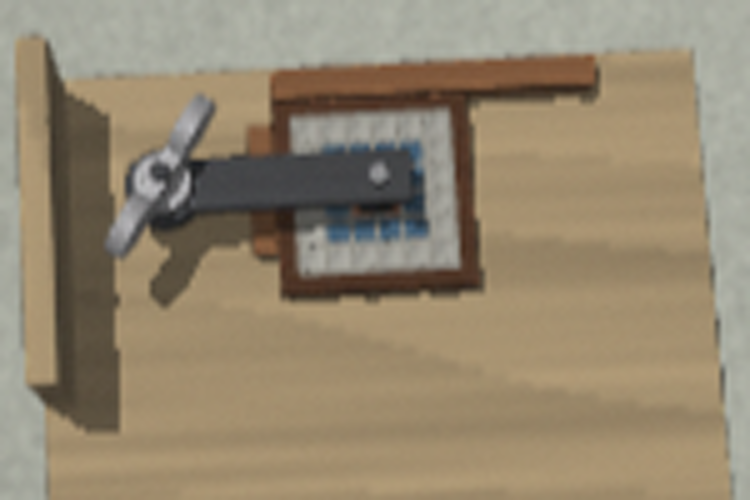

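move_arm([
  [0.5,0.25,0,0,0,0],
  [1,0.5,0,0,0,0],
], fingers=-0.43)

```text
time: 19.23
tool_pos: [0.5505, -0.119, 0.1199]
tool_rot: [3.141, -0.0, 1.656]
contact_force: [0.5, -0.8, -0.8]
opening: 0.0262
grip_force: 0.0
```

move_arm([
  [0.5,0.25,0,0,0,0],
  [1,0.5,0,0,0,0],
  [1,0.5,0,0,0,0],
])

```text
time: 19.6
tool_pos: [0.5918, -0.0116, 0.1196]
tool_rot: [3.141, -0.001, 1.664]
contact_force: [-0.1, -0.4, 0.7]
opening: 0.0259
grip_force: 0.0
```

move_arm([
  [0.2,0,0,0,0,-0.05],
  [0.4,0,0,0,0,-0.1],
  [0.6,0,0,0,0,-0.15],
  [0.8,0,0,0,0,-0.2],
  [0.9,0,0,0,0,-0.25],
  [0.9,0,0,0,0,-0.3],
  [0.9,0,0,0,0,-0.3],
])

```text
time: 20.48
tool_pos: [0.5828, 0.0729, 0.1198]
tool_rot: [3.142, -0.0, 2.598]
contact_force: [0.7, 0.1, -0.6]
opening: 0.026
grip_force: 0.0
```

```bash
python3 -c "
from h import *
st();c=cam('side');P=pts(c);Q=((P[...,:2]-O)@A.T*1000);Z=P[...,2]
m=(np.hypot(Q[...,0]-55,Q[...,1]-80)<36)&(Z>.112)&(Z<.2);z=np.sort(Z[m]);print(len(z),z[:10].round(3))
"
```

```text
t 20.475 jig mm [55.1 80.9] z 0.1198 rel yaw deg [ 1.79997383e+02 -5.36896734e-03  5.39601920e+01] F jig [0.73 0.  ] -0.62 open 0.026 q [-0.01  0.52  1.46  0.    1.16 -1.03]
48 [0.149 0.151 0.153 0.153 0.154 0.154 0.156 0.158 0.158 0.158]
```

move_arm([
  [0,0,0.2,0,0,0],
  [0,0,0.35,0,0,0],
  [0,0,0.42,0,0,0],
  [0,0,0.45,0,0,0],
  [0,0,0.45,0,0,0],
])

```text
time: 21.15
tool_pos: [0.5829, 0.0729, 0.0751]
tool_rot: [3.141, 0.0, 2.599]
contact_force: [0.1, -0.1, 0.5]
opening: 0.0261
grip_force: 0.0
```

move_arm([
  [0,0,0.05,0,0,0],
  [0,0,0.1,0,0,0],
  [0,0,0.15,0,0,0],
  [0,0,0.2,0,0,0],
  [0,0,0.2,0,0,0],
])

```text
time: 21.78
tool_pos: [0.5823, 0.0729, 0.0544]
tool_rot: [-3.141, -0.001, 2.599]
contact_force: [-0.5, 0.3, -0.1]
opening: 0.0261
grip_force: 0.0
```

```bash
python3 -c "
from h import *
st();c=cam('side');cv2.imwrite('pics/s4.png',cv2.resize(c['image'][150:260,210:360],None,fx=5,fy=5,interpolation=cv2.INTER_CUBIC)[...,::-1])
"
```

```text
t 21.775 jig mm [54.7 80.9] z 0.0544 rel yaw deg [-1.79975206e+02 -5.17273009e-02  5.40159236e+01] F jig [-0.44  0.37] -0.14 open 0.0261 q [-0.01  0.6   1.53  0.    1.02 -1.03]
```

View pics/s4.png

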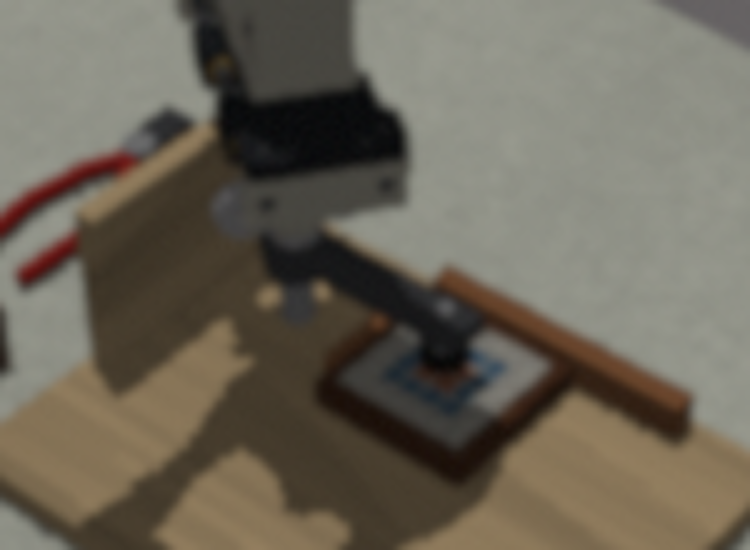

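move_arm([
  [0,0,0,0,0,0],
  [0,0,0,0,0,0],
  [0,0,0,0,0,0],
  [0,0,0,0,0,0],
], fingers=-1, newtons=40)

```text
time: 22.32
tool_pos: [0.5831, 0.0733, 0.055]
tool_rot: [3.141, 0.001, 2.6]
contact_force: [2.2, 3.1, -0.6]
opening: 0.0084
grip_force: 40.0
```

move_arm([
  [0,0,0.007,0,0,0.04],
  [0,0,0.013,0,0,0.08],
  [0,0,0.019,0,0,0.12],
  [0,0,0.025,0,0,0.16],
  [0,0,0.031,0,0,0.2],
  [0,0,0.038,0,0,0.24],
  [0,0,0.044,0,0,0.28],
  [0,0,0.052,0,0,0.333],
  [0,0,0.052,0,0,0.333],
])

```text
time: 23.45
tool_pos: [0.5845, 0.0741, 0.0498]
tool_rot: [3.138, -0.002, 1.551]
contact_force: [7.0, 6.5, -5.9]
opening: 0.0086
grip_force: 40.0
```

```bash
cat >> h.py <<'E'
def strap():
    r=[]
    for n in('side','top'):
        P=pts(cam(n));Q=((P[...,:2]-O)@A.T*1000);Z=P[...,2]
        m=(Z>.05)&(Z<.085)&(abs(Q[...,0]-55)<9)&(Q[...,1]>-28)&(Q[...,1]<15);r+=[m.sum(),np.median(Z[m]).round(5)]
    print('strap z',r)
E
python3 -c "
from h import *
st();strap();print(robot.observe()['torque']);P=np.load('side0.npz')['P'];Q=((P[...,:2]-O)@A.T*1000);Z=P[...,2];m=(Z>.05)&(Z<.085)&(abs(Q[...,0]-55)<9)&(Q[...,1]>-28)&(Q[...,1]<15);print(np.median(Z[m]))
"
```

```text
t 23.45 jig mm [56.9 81.9] z 0.0498 rel yaw deg [ 1.79773960e+02 -1.06279765e-01 -6.04556104e+00] F jig [7.55 5.89] -5.92 open 0.0086 q [-0.01  0.6   1.53  0.    1.    0.01]
strap z [np.int64(106), np.float64(0.06574), np.int64(154), np.float64(0.06732)]
[ 0.97782715 -1.14767825 -0.11008762]
0.07080564739615414
```

move_arm([
  [0,0,0.007,0,0,0.04],
  [0,0,0.013,0,0,0.08],
  [0,0,0.019,0,0,0.12],
  [0,0,0.025,0,0,0.16],
  [0,0,0.031,0,0,0.2],
  [0,0,0.038,0,0,0.24],
  [0,0,0.044,0,0,0.28],
  [0,0,0.052,0,0,0.333],
  [0,0,0.052,0,0,0.333],
])

```text
time: 24.68
tool_pos: [0.5858, 0.0732, 0.0446]
tool_rot: [3.139, -0.006, 0.505]
contact_force: [10.6, 2.5, -8.5]
opening: 0.0083
grip_force: 40.0
```

```bash
python3 - <<'E'
from h import *
st();print(robot.observe()['torque'])
def hs(P):
    Q=((P[...,:2]-O)@A.T*1000);Z=P[...,2]
    m=(Z>.05)&(Z<.085)&(abs(Q[...,0]-55)<9)&(Q[...,1]>-28)&(Q[...,1]<15)
    t=(abs(Z-.034)<.01)&(abs(Q[...,1]+15)<40)&(Q[...,0]<38)&(Q[...,0]>15)
    return [1000*np.mean(Z[m]),m.sum(),1000*np.mean(Z[t]),t.sum()]
for n in('side','top'):
    P=np.load(n+'0.npz')['P'];print(n,'before',np.round(hs(P),2))
    print(np.round(np.mean([hs(pts(cam(n))) for _ in range(4)],0),2))
E
```

```text
t 24.675 jig mm [58.2 81. ] z 0.0446 rel yaw deg [179.85115626  -0.35194509 -65.98693495] F jig [10.82  1.53] -8.5 open 0.0083 q [-0.01  0.61  1.54  0.    0.99  1.06]
[ 0.48152787 -1.7134569  -0.09770834]
side before [ 67.46 120.    33.69 163.  ]
[ 60.39  99.75  33.57 234.  ]
top before [ 72.81 155.    35.42 244.  ]
[ 62.53 149.5   35.23 316.  ]
```

move_arm([
  [0,0,0.005,0,0,0.03],
  [0,0,0.01,0,0,0.06],
  [0,0,0.015,0,0,0.1],
  [0,0,0.021,0,0,0.135],
  [0,0,0.021,0,0,0.135],
])

```text
time: 25.7
tool_pos: [0.586, 0.0727, 0.0426]
tool_rot: [3.141, -0.007, 0.082]
contact_force: [11.8, 0.6, -8.7]
opening: 0.0086
grip_force: 40.0
```

```bash
python3 - <<'E'
from h import *
st();print(robot.observe()['torque'])
def hs(P):
    Q=((P[...,:2]-O)@A.T*1000);Z=P[...,2]
    m=(Z>.05)&(Z<.085)&(abs(Q[...,0]-55)<9)&(Q[...,1]>-28)&(Q[...,1]<15)
    t=(abs(Z-.034)<.01)&(abs(Q[...,1]+15)<40)&(Q[...,0]<38)&(Q[...,0]>15)
    return [1000*np.median(Z[m]),m.sum(),1000*np.mean(Z[t]),t.sum()]
for n in('side','top'):
    print(np.round(np.mean([hs(pts(cam(n))) for _ in range(4)],0),2))
E
```

```text
t 25.7 jig mm [58.3 80.4] z 0.0426 rel yaw deg [179.96090073  -0.39487383 -90.23726732] F jig [11.83 -0.4 ] -8.71 open 0.0086 q [-0.01  0.61  1.54 -0.    0.98  1.48]
[ 0.16189826 -1.75417927  0.06899087]
[ 58.67  99.25  33.68 232.5 ]
[ 60.37  15.75  35.13 318.  ]
```

move_arm([
  [0,0,0,0,0,0],
  [0,0,0,0,0,0],
  [0,0,0,0,0,0],
  [0,0,-0.2,0,0,0],
  [0,0,-0.5,0,0,0],
  [0,0,-1,0,0,0],
  [0,0,-1,0,0,0],
], fingers=-0.43)

```text
time: 26.98
tool_pos: [0.5851, 0.0729, 0.1468]
tool_rot: [3.141, -0.008, 0.083]
contact_force: [-0.5, 0.1, 0.0]
opening: 0.0263
grip_force: 0.0
```

move_arm([
  [-0.4,0.3,-0.3,0,0,0],
  [-0.9,0.6,-0.5,0,0,0],
  [-1,1,-0.5,0,0,0],
  [-1,1,-0.5,0,0,0],
])

```text
time: 27.48
tool_pos: [0.4904, -0.037, 0.1922]
tool_rot: [3.141, 0.0, 0.08]
contact_force: [-0.1, -0.2, -0.1]
opening: 0.0263
grip_force: 0.0
```

```bash
python3 - <<'E'
from h import *
st()
for n in('side','top'):
    c=cam(n);P=pts(c);Q=((P[...,:2]-O)@A.T*1000);Z=P[...,2];tile(P)
    m=(Z>.05)&(Z<.085)&(abs(Q[...,0]-55)<9)&(Q[...,1]>-28)&(Q[...,1]<15)
    t=(abs(Z-.034)<.01)&(abs(Q[...,1]+15)<40)&(Q[...,0]<38)&(Q[...,0]>15)
    print(1000*np.median(Z[m]),1000*np.mean(Z[t]))
    k=(Z>.075)&(Z<.11)&(abs(Q[...,0]-55)<45)&(abs(Q[...,1]-80)<42);print(cv2.minAreaRect(Q[k].astype(np.float32)))
a=cam('side')['image'][150:260,200:350];b=cam('top')['image'][165:275,215:365]
cv2.imwrite('pics/fin.png',cv2.resize(np.hstack([a,b]),None,fx=2.6,fy=2.6,interpolation=cv2.INTER_CUBIC)[...,::-1])
E
```

```text
t 27.475 jig mm [-46.4 -20.7] z 0.1922 rel yaw deg [ 1.79981838e+02  2.56355730e-02 -9.03641117e+01] F jig [-0.15 -0.16] -0.09 open 0.0263 q [-0.23  0.29  1.62 -0.    1.24  1.26]
tile ((53.30659484863281, -15.171150207519531), (90.20450592041016, 88.10213470458984), 89.90170288085938) 704 [[9.199999809265137, -60.20000076293945], [97.30000305175781, -60.29999923706055], [97.4000015258789, 29.899999618530273], [9.300000190734863, 30.0]]
58.64307129241719 33.532049823959326
((55.389034271240234, 80.07471466064453), (80.97290802001953, 12.38920783996582), 0.2986769378185272)
tile ((0.0, 0.0), (0.0, 0.0), 0.0) 0 [[0.0, 0.0], [0.0, 0.0], [0.0, 0.0], [0.0, 0.0]]
nan nan
((62.68324279785156, 79.7932357788086), (58.72989273071289, 8.961978912353516), 0.48979756236076355)
  return _methods._mean(a, axis=axis, dtype=dtype,
  ret = ret.dtype.type(ret / rcount)
```

View pics/fin.png

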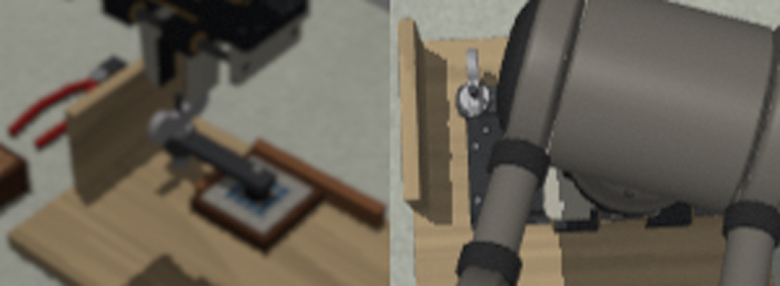

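```bash
python3 -c "
from cell import robot
print(robot.hand_in())"
```

```text
the job is handed in; nothing more can be done
None
```

I slid the tile home against the fence and stop and turned the knob about 144° clockwise. By camera the foot is pushed back about 3 mm, roughly 16 N. The arm is clear and never went near the bowl, frames or nippers. I handed the job in at about 28 s; no verdict came back.

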